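Seat a printing plate on its register pins

TASK

The green printing plate is lying askew on top of the registration board's two brass pins. Without picking it up, push it sideways with the fingertips (the back rail can serve as a guide) until both its holes drop over the pins and it lies flat on the board. Leave the other things on the desk where they are, and finish with the hand clear.

Things in the scene. Friction and masses are not known exactly. Their poses are not given: they have to be found in the camera images.
- register_board: Print registration board: brown plywood 200 (its x) x 340 (its y) x 12 mm, fixed on the desk, with an aluminium back rail and two brass pins. Origin at the centre of its underside, x towards the rail (away from the robot), z up, top face at z = 12 mm. The seated plate has its origin at x = +10, y = 0, z = 12 mm in this frame.
- rail (a point): middle of the back rail's straight near face, at board x = +75 mm, y = 0, on the board's top; the rail runs along board y, 300 mm long, 17 mm high above the board's top, 14 mm thick. With the plate's far edge flat against it the holes are in line with the pins fore and aft. A short red line on the rail's top stands straight behind each pin.
- print_plate: Loose green printing plate with a carved white leaf, 130 (its x) x 180 (its y) x 10 mm, 0.21 to 0.42 kg; origin at the centre of its underside, x towards its far edge, z up. At the start it lies on top of the pins, tilted about 4 degrees, near edge on the board, far edge about 10 mm up and its middle 8 to 22 mm short of the rail, up to 36 mm left or right of its place, turned up to 3 degrees.
- plate_near_edge (a point): middle of the plate's near edge, at its underside (plate x = -65 mm). A sideways push of a few N on an edge slides the plate over the board and pins; pushed along the rail to its place, it drops 7 mm over the pins and lies flat.
- pin0 (a point): centre of the top of the right brass pin (board x = +35, y = -45 mm): 10 mm in diameter, rounded top, 7 mm high above the board's top; hidden under the plate at the start
- pin1 (a point): centre of the top of the left brass pin (board x = +35, y = +45 mm), same size
- hole0 (a point): centre of the plate's right hole (plate x = +25, y = -45 mm), at its lower mouth: a through hole 14 mm in diameter, ringed in brass on top, 40 mm from the far edge; 2 mm of play all round a pin
- hole1 (a point): centre of the plate's left hole (plate x = +25, y = +45 mm), at its lower mouth, same size
- stapler: blue and black desk stapler, 34x130x47 mm, loose bystander; origin at the centre of its underside
- dropper: small brown dropper bottle, 33x34x102 mm, loose bystander; origin at the centre of its underside
- mug: white mug with dots, 82x117x91 mm, loose bystander; origin at the centre of its underside
- earbud_case: white rounded earbud case, 45x55x22 mm, loose bystander; origin at the centre of its underside
- ink_bottle: small black ink bottle with a green cap, 36x36x61 mm, loose bystander; origin at the centre of its underside
- tape_roll: small roll of tape, 58x58x12 mm, loose bystander; origin at the centre of its underside

How it is judged:
By the outcome, as a careful person would: the job done as asked, in the order asked, and still so for the second after the job is handed in, with the robot touching nothing.
It also fails if it takes over 64 s, if anything falls off the work surface, if the arm or the gripper's body presses on something with over 40 N, if the wrist force passes 120 N, or if a joint passes its speed limit or range.

ROBOT

A 6-joint arm with a two-finger parallel gripper is mounted at the origin on a cart in front of the work surface, level with it; the furniture and walls round the work are solid. World frame = base frame: x ahead of the robot, y to its left, z up, the work surface at z = 0. Lengths are in mm, angles in rad, forces in N, time in s.
With the tool pointing down it reaches from about 275 to 1000 mm from the base axis. Payload 8.4 kg.
Tool frame: the origin (TCP) lies between the finger pads; the fingertips stand 22 mm ahead of it and the grasp point (between the pads) lies 3 mm ahead of it; z points along the fingers, y is the line along which they close (so a half turn about z gives the same grasp; the last joint's range is limited). The gripper opens to 85 mm and grips with 20 to 120 N. Pads are 22 mm wide; open, the fingers measure 114 mm over their backs; the gripper's body (76 mm by 85 mm) begins 54 mm behind the grasp point. The pads swing forward as they close: fully open they stand 13 mm farther back than shut.
Start: joints at [-1.208, 0.353, 1.633, -0, 1.155, -0.002], TCP at [222.975, -583.875, 253.281] pointing down, gripper open.
Joint ranges: [-2.63, 2.63], [-0.92, 2.1], [0.06, 2.66], [-1.3, 4.44], [0, 2.69], [-3.02, 3.02]. Speed limits (rad/s): [2.22, 2.22, 2.79, 3.14, 3.14, 3.14].

INTERFACE

Orientations are given as [roll, pitch, yaw] about the fixed x, y, z axes, in that order (R = Rz(yaw) Ry(pitch) Rx(roll)).
In Python, from rig import r, grab_frame gives the robot as it stands.
- The arm moves only by the shell command python3 -m inch 'ROWS' [FORCE]. ROWS is JSON, a list of rows, each a list of 7 numbers: the turn, a rotation vector about the tool's x, y, z as a fraction of full scale, then the shift along the tool's x, y, z as a fraction of full scale, then the closure, from 0 (fully open) to 1 (shut). In form: [[rx, ry, rz, dx, dy, dz, fingers], ...]. A call has 1 to 8 rows; each row shifts and turns the commanded pose from where the row before left it, along the tool's axes as they then stand; what a row does not reach is not made up. Full scale, the value 1, is 2.5 cm for a shift and pi rad for a turn. A row lasts 1/12 s, in which the tool goes at most 41.7 mm and 7.16 degrees, less where a joint would pass 70% of its speed; a pose out of reach is approached as far as the arm can. A call with a number of a shift or a turn outside -1 to 1 is refused whole. A call with a gripper value outside its range is refused whole. The fingers move at their own pace and stop on an object; FORCE is the grip in N (left out, the last holds). Time passes only in rows, so rows that do not move let the fingers close. It gives the time, the measured TCP pose, the force, the opening and the grip force at its end, in the units of the state.
- r.sense(): the state, without advancing time (a new reading comes with each control period).
- grab_frame(name): name is "scene" or "side" or "wrist"; returns a dict with "pixels" (384x512x3 uint8, red, green, blue), "z_map" (384x512 float32, mm along the optical axis (not along the pixel's ray), 0 where there is no reading), "vertical_fov" (degrees; the focal length in pixels is half the picture's height over the tangent of half this angle, whatever the lens; pixels are square), "cx", "cy" (the principal point, pixels), "dist" ([k1, k2, p1, p2, k3] as OpenCV has them; the pictures are not rectified), "cam_to_world" (4x4, takes a point from camera to world coordinates). Camera axes: x right, y down, z forward; pixel columns grow to the right and rows downward; lengths in mm; the calibration is good to about 2 mm. A picture is of the moment at which its call begins.
- r.sign_off(): hands the job in; it is judged then, once.
The state is a dict: "clock": time; "qpos": joint angles; "qvel": joint speeds; "joint_efforts": joint torques, N m; "eef_pos": TCP position; "tcp_rot": TCP orientation; "contact_force": force on the tool from outside, world axes, zero at the start; "wrist_torque": the same for the moment, N m; "opening": opening from 0.0 (shut) to 1.0 (fully open); "grasp_force": force on a finger pad.
Only numpy, scipy, OpenCV 4.12 (cv2) and the standard library are available. Lean on these libraries where they do the work, as an engineer would, in place of code of your own. Each camera call takes 0.05 s, during which the arm holds its last target. There are 200 camera calls.

## Working session

There is one attempt and no reset: what is moved stays moved. The work goes in short steps, Python scripts to look and compute and a shell command to move; the robot and the scene stay as the last step left them, time stands still between calls to the robot, and variables do not carry over. Pictures are saved under pics/ and viewed, at most 10 in all, crops included, and the job is handed in when it is done.

```bash
mkdir -p pics; ls; cat > h.py <<'E'
import numpy as np, cv2
from rig import r, grab_frame
def K(f):
    h,w=f["pixels"].shape[:2]; fo=h/2/np.tan(np.radians(f["vertical_fov"])/2)
    return np.array([[fo,0,f["cx"]],[0,fo,f["cy"]],[0,0,1]])
def cast(f,uv,z):
    p=cv2.undistortPoints(np.array(uv,float).reshape(-1,1,2),K(f),np.array(f["dist"],float)).reshape(-1,2)
    T=np.array(f["cam_to_world"]); d=np.c_[p,np.ones(len(p))]@T[:3,:3].T; o=T[:3,3]
    return o+d*((z-o[2])/d[:,2])[:,None]
def pts(f,uv):
    uv=np.array(uv,float).reshape(-1,2)
    p=cv2.undistortPoints(uv.reshape(-1,1,2),K(f),np.array(f["dist"],float)).reshape(-1,2)
    z=f["z_map"][uv[:,1].astype(int),uv[:,0].astype(int)]
    T=np.array(f["cam_to_world"]); return (np.c_[p,np.ones(len(p))]*z[:,None])@T[:3,:3].T+T[:3,3]
def save(f,n): cv2.imwrite(f"pics/{n}.png",f["pixels"][:,:,::-1])
E
python3 - <<'E'
from h import *
a=[grab_frame(n) for n in("scene","side")]
for f in a: print(np.round(f["cam_to_world"],2).tolist(),f["vertical_fov"],f["dist"])
cv2.imwrite("pics/a.png",cv2.resize(np.vstack([f["pixels"][:,:,::-1] for f in a]),(400,600)) if 0 else a[0]["pixels"][:,:,::-1])
save(a[1],"b"); print(r.sense())
E
```

```text
pics
[[0.31, 0.74, -0.6, 1213.43], [0.95, -0.25, 0.19, -228.55], [-0.01, -0.63, -0.78, 903.47], [0.0, 0.0, 0.0, 1.0]] 52.417740446895124 [-0.12018438  0.          0.          0.          0.        ]
[[0.75, 0.34, -0.57, 1180.03], [0.66, -0.39, 0.64, -737.36], [-0.0, -0.86, -0.51, 594.64], [0.0, 0.0, 0.0, 1.0]] 53.84057095775534 [-0.0029606  0.         0.         0.         0.       ]
{'clock': 0.1, 'qpos': array([-1.20840952e+00,  3.53605121e-01,  1.63406142e+00, -8.24269075e-06,
        1.15517302e+00, -2.40540048e-03]), 'qvel': array([ 0.00037928, -0.00023811, -0.00137133, -0.00231624, -0.00177048,
       -0.00076394]), 'joint_efforts': array([-5.17800909e-04, -6.06357765e+01, -3.42821574e+01, -3.54150484e-05,
        4.00528588e-03,  4.62347813e-07]), 'eef_pos': array([ 222.82710721, -583.50788887,  252.6196338 ]), 'tcp_rot': array([-3.14034574e+00,  4.53747530e-06,  3.64795544e-01]), 'contact_force': array([0.193934  , 0.63099911, 0.27776597]), 'wrist_torque': array([ 0.00888096, -0.03129406, -0.03593067]), 'grasp_force': 0.0, 'opening': 1.0003199585647153}
```

View pics/a.png

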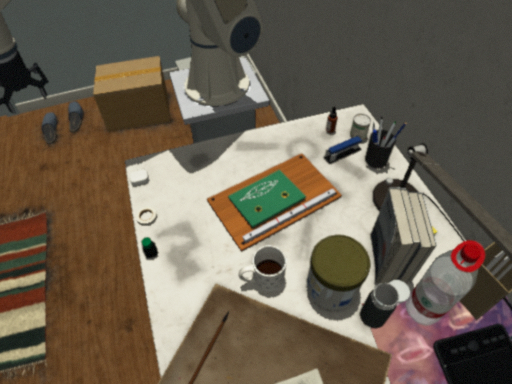

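View pics/b.png

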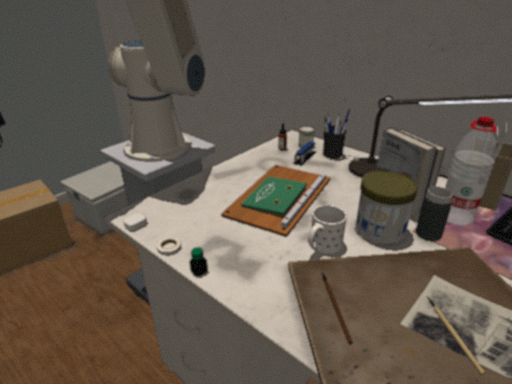

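The scene view shows the green plate at about (267,197) on the brown board at (275,200), with the rail along its lower right side. The side view has the plate at (275,195). Next I measure the board and plate outlines.

```bash
cat > m.py <<'E'
from h import *
import sys
def masks(f):
    hsv=cv2.cvtColor(f["pixels"],cv2.COLOR_RGB2HSV)
    g=cv2.inRange(hsv,(65,90,40),(90,255,255)); b=cv2.inRange(hsv,(5,100,60),(20,255,255))
    return hsv,g,b
def big(m,roi):
    z=np.zeros_like(m); x0,y0,x1,y1=roi; z[y0:y1,x0:x1]=m[y0:y1,x0:x1]
    z=cv2.morphologyEx(z,cv2.MORPH_CLOSE,np.ones((5,5)))
    c,_=cv2.findContours(z,cv2.RETR_EXTERNAL,cv2.CHAIN_APPROX_NONE); return max(c,key=cv2.contourArea)
def quad(c):
    h=cv2.convexHull(c)
    return cv2.approxPolyN(h,4,ensure_convex=True).reshape(-1,2)
ROI={"scene":(195,145,350,255),"side":(215,155,340,240)}
if __name__=="__main__":
  for n in("scene","side"):
    f=grab_frame(n); hsv,g,b=masks(f); roi=ROI[n]
    cg=big(g,roi); q=quad(cg); w=pts(f,cg.reshape(-1,2))
    m=np.zeros_like(g); cv2.drawContours(m,[cg],-1,255,-1); m=cv2.erode(m,np.ones((5,5)))
    v,u=np.nonzero(m); P=pts(f,np.c_[u,v]); A=np.c_[P[:,:2],np.ones(len(P))]; co=np.linalg.lstsq(A,P[:,2],rcond=None)[0]
    print(n,"plate area",cv2.contourArea(cg),"plane",co.round(3).tolist(),"mean",P.mean(0).round(1))
    for z in (22,):print(" plate quad",q.tolist(),cast(f,q,z).round(1).tolist())
    hull=big(b|g,roi); qb=quad(hull); print(" board quad",qb.tolist(),cast(f,qb,12).round(1).tolist())
    big_=cv2.resize(f["pixels"][roi[1]:roi[3],roi[0]:roi[2]],None,fx=5,fy=5,interpolation=cv2.INTER_CUBIC)
    cv2.imwrite(f"pics/{sys.argv[1]}_{n}.png",big_[:,:,::-1])
E
python3 m.py c
```

```text
scene plate area 2125.0 plane [0.805, -0.024, -449.13] mean [593.2  -4.7  28.4]
 plate quad [[305, 197], [252, 227], [228, 196], [279, 171]] [[621.4, 102.3, 22.0], [669.1, -70.8, 22.0], [548.2, -103.6, 22.0], [506.4, 66.3, 22.0]]
 board quad [[342, 195], [241, 251], [206, 198], [301, 153]] [[642.4, 210.2, 12.0], [724.1, -118.6, 12.0], [527.4, -164.1, 12.0], [450.3, 161.3, 12.0]]
side plate area 1308.5 plane [0.437, -0.219, -235.021] mean [597.1 -18.8  29.9]
 plate quad [[307, 184], [282, 215], [241, 205], [269, 177]] [[621.9, 105.6, 22.0], [668.7, -74.9, 22.0], [552.0, -111.5, 22.0], [505.7, 63.5, 22.0]]
 board quad [[330, 178], [286, 236], [220, 215], [275, 165]] [[644.9, 200.1, 12.0], [725.5, -129.4, 12.0], [532.7, -174.3, 12.0], [454.3, 155.6, 12.0]]
```

View pics/c_scene.png

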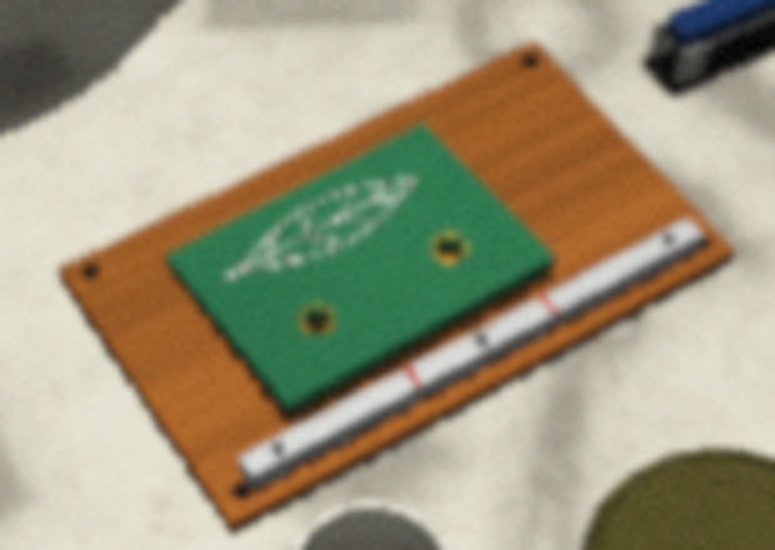

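```bash
python3 - <<'E'
from h import *
f=grab_frame("scene")
uv=np.array([(317,319),(449,247),(412,375),(547,303)])/5+[195,145]
w=cast(f,uv,29);print(w.round(1).tolist())
print(np.degrees(np.arctan2(*(w[1]-w[0])[:2])),np.linalg.norm(w[1]-w[0]),np.degrees(np.arctan2(*(w[3]-w[2])[:2])),np.linalg.norm(w[3]-w[2]))
E
python3 -m inch '[[0,0,0,0.98,-0.95,0,0],[0,0,0,0.98,-0.95,0,0],[0,0,0,0.98,-0.95,0,0],[0,0,0,0.98,-0.95,0,0],[0,0,0,0.98,-0.95,0,0],[0,0,0,0.98,-0.95,0,0],[0,0,0,0.98,-0.95,0,0],[0,0,0,0.98,-0.95,0,0]]'
python3 -m inch '[[0,0,0,0.98,-0.95,0,0],[0,0,0,0.98,-0.95,0,0],[0,0,0,0.98,-0.95,0,0],[0,0,0,0.98,-0.95,0,0],[0,0,0,0.98,-0.95,0,0],[0,0,0,0.98,-0.95,0,0],[0,0,0,0.98,-0.95,0,0],[0,0,0,0.98,-0.95,0,0]]'
python3 -m inch '[[0,0,0,0.98,-0.95,0,0],[0,0,0,0.98,-0.95,0,0],[0,0,0.0385,0,0,0,0],[0,0,0,0,0,0,0],[0,0,0,0,0,0,0]]'
python3 - <<'E'
from h import *
f=grab_frame("wrist");print(np.round(f["cam_to_world"],2).tolist());save(f,"w")
E
```

```text
[[622.7, -37.3, 29.0], [599.3, 49.1, 29.0], [674.0, -0.5, 29.0], [653.1, 86.6, 29.0]]
-15.165155295626944 89.47516298411142 -13.471176849675558 89.56531902716495
clock: 0.92
eef_pos: [338.6, -334.9, 253.4]
tcp_rot: [3.141, -0.0, 0.364]
contact_force: [0.1, 0.6, -0.4]
opening: 0.999
grasp_force: 0.0
clock: 1.58
eef_pos: [454.0, -87.4, 253.5]
tcp_rot: [3.141, -0.0, 0.365]
contact_force: [0.3, -0.6, -0.2]
opening: 1.0
grasp_force: 0.0
clock: 2.0
eef_pos: [482.2, -27.0, 253.1]
tcp_rot: [3.142, 0.001, 0.248]
contact_force: [-0.3, -0.2, 0.5]
opening: 0.999
grasp_force: 0.0
[[0.25, -0.94, -0.25, 546.17], [-0.97, -0.24, -0.06, -10.83], [0.0, 0.26, -0.97, 372.85], [0.0, 0.0, 0.0, 1.0]]
```

View pics/w.png

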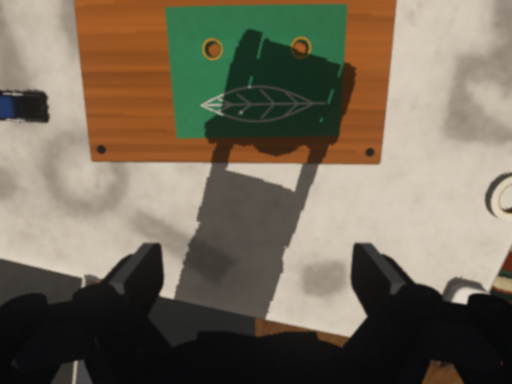

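Wrist view: board upright in the image, holes at (213,48) and (301,47), rail out of view. I move 80 mm forward so it sees the rail and measure again.

```bash
python3 -m inch '[[0,0,0,0.8,0,0,0],[0,0,0,0.8,0,0,0],[0,0,0,0.8,0,0,0],[0,0,0,0.8,0,0,0],[0,0,0,0,0,0,0],[0,0,0,0,0,0,0]]'
cat > w.py <<'E'
from h import *
import sys
f=grab_frame("wrist");save(f,sys.argv[1])
hsv=cv2.cvtColor(f["pixels"],cv2.COLOR_RGB2HSV)
red=cv2.inRange(hsv,(0,90,90),(5,255,255))|cv2.inRange(hsv,(172,90,90),(180,255,255))
n,_,st,ce=cv2.connectedComponentsWithStats(red)
R=[(st[i,4],ce[i]) for i in range(1,n) if st[i,4]>8 and ce[i][1]<250]
for a,c in R: print("red",a,c.round(1),cast(f,c,29).round(1)[0])
E
python3 w.py w2
```

```text
clock: 2.55
eef_pos: [560.1, -8.9, 253.0]
tcp_rot: [3.142, 0.001, 0.245]
contact_force: [0.1, -0.6, 0.7]
opening: 0.999
grasp_force: 0.0
red 42 [188.5  67.6] [650.   85.9  29. ]
```

View pics/w2.png

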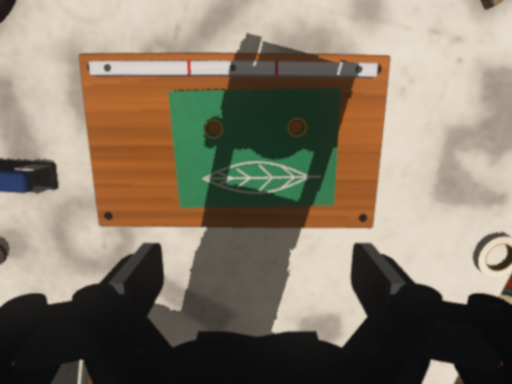

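Wrist view now shows the marks at (188,68) and (277,68), hole rings at (214,127) and (297,127), and the plate's near edge at row ~207. I convert these to world and board frames.

```bash
cat > g.py <<'E'
from h import *
import sys
f=grab_frame("wrist"); im=f["pixels"].astype(int)
# red marks: red excess, also in shadow
rx=im[:,:,0]-im[:,:,1]; L=[]
hsv=cv2.cvtColor(f["pixels"],cv2.COLOR_RGB2HSV)
red=(((hsv[:,:,0]<4)|(hsv[:,:,0]>172))&(hsv[:,:,1]>110)&(im[:,:,0]>50)).astype(np.uint8)
n,_,st,ce=cv2.connectedComponentsWithStats(red)
for i in range(1,n):
    if st[i,4]>8 and ce[i][1]<130: L.append(ce[i]); print("mark",st[i,4],ce[i].round(1))
# green plate and holes
g=cv2.inRange(hsv,(60,90,15),(92,255,255)); g[240:]=0
c,h=cv2.findContours(g,cv2.RETR_CCOMP,cv2.CHAIN_APPROX_NONE); k=max(range(len(c)),key=lambda i:cv2.contourArea(c[i]))
q=cv2.approxPolyN(cv2.convexHull(c[k]),4,ensure_convex=True).reshape(-1,2); print("plate",cv2.contourArea(c[k]),q.tolist())
H=[]
for i in range(len(c)):
    if h[0][i][3]==k:
        (x,y),rad=cv2.minEnclosingCircle(c[i])
        if 6<rad<14 and cv2.contourArea(c[i])>.6*np.pi*rad*rad: H.append((x,y)); print("hole",round(x,1),round(y,1),round(rad,1))
zt=float(sys.argv[1]) # hole top height
if len(L)==2:
    M=cast(f,L,29); M=M[np.argsort(M[:,1])]; ey=(M[1]-M[0])[:2]; print("mark sep",np.linalg.norm(ey).round(1)); ey/=np.linalg.norm(ey)
    ex=np.array([ey[1],-ey[0]]); O=M.mean(0)[:2]-82*ex; print("board O",O.round(1),"yaw",np.arctan2(ex[1],ex[0]).round(4))
    np.save("board.npy",np.r_[O,ex,ey])
O,ex,ey=np.load("board.npy").reshape(3,2)
B=lambda p:np.c_[(p[:,:2]-O)@ex,(p[:,:2]-O)@ey].round(1).tolist()
if H: W=cast(f,H,zt); print("holes board",B(W),W.round(1).tolist())
print("plate corners@22/29",B(cast(f,q,22)),B(cast(f,q,31.0)))
E
python3 g.py 28.5
```

```text
mark 29 [188.6  66.7]
mark 26 [276.5  67. ]
plate 18166.5 [[334, 203], [180, 205], [169, 90], [338, 88]]
hole 213.3 128.1 11.7
hole 297.0 126.3 12.0
mark sep 90.2
board O [581.1  22.7] yaw 0.24
holes board [[20.0, 21.3], [22.5, -68.3]] [[595.5, 48.2, 28.5], [619.1, -38.3, 28.5]]
plate corners@22/29 [[-64.7, -115.4], [-68.1, 63.7], [59.6, 68.4], [62.5, -111.3]] [[-62.1, -113.1], [-65.4, 61.4], [59.0, 66.0], [61.9, -109.1]]
```

```bash
python3 -m inch '[[0,0,0,-0.96,0,0,1],[0,0,0,-0.96,-0.08,0,1],[0,0,0,-0.96,0,0,1],[0,0,0,0,0,1,1],[0,0,0,0,0,1,1],[0,0,0,0,0,1,1],[0,0,0,0,0,1,1],[0,0,0,0,0,1,1]]'
python3 -m inch '[[0,0,0,0,0,0.9,1],[0,0,0,0,0,0.9,1],[0,0,0,0,0,0.9,1],[0,0,0,0,0,0.5,1],[0,0,0,0,0,0.3,1],[0,0,0,0,0,0.12,1],[0,0,0,0,0,0,1],[0,0,0,0,0,0,1]]'
```

```text
clock: 3.32
eef_pos: [488.7, -23.9, 127.7]
tcp_rot: [3.141, -0.0, 0.244]
contact_force: [0.2, 0.1, -0.6]
opening: 0.001
grasp_force: 0.0
clock: 3.98
eef_pos: [490.0, -23.5, 38.5]
tcp_rot: [3.141, -0.001, 0.244]
contact_force: [0.1, -0.8, -0.1]
opening: 0.002
grasp_force: 0.0
```

```bash
python3 -m inch '[[0,0,0,0.25,0,0.06,1],[0,0,0,0.25,0,0,1],[0,0,0,0.15,0,0,1],[0,0,0,0.08,0,0,1],[0,0,0,0.08,0,0,1],[0,0,0,0.08,0,0,1],[0,0,0,0.08,0,0,1],[0,0,0,0.08,0,0,1]]'
python3 -m inch '[[0,0,0,0.08,0,0,1],[0,0,0,0.08,0,0,1],[0,0,0,0.08,0,0,1]]'
```

```text
clock: 4.65
eef_pos: [513.3, -17.0, 36.0]
tcp_rot: [-3.141, 0.004, 0.244]
contact_force: [-5.7, -0.2, 5.2]
opening: -0.002
grasp_force: 3.1
clock: 4.9
eef_pos: [520.2, -15.5, 36.1]
tcp_rot: [-3.141, 0.002, 0.244]
contact_force: [-2.3, -0.1, 1.3]
opening: -0.0
grasp_force: 1.6
```

```bash
for i in 1 ; do python3 -m inch '[[0,0,0,0.08,0,0,1],[0,0,0,0,0,0,1]]'; python3 -m inch '[[0,0,0,0.08,0,0,1],[0,0,0,0,0,0,1]]'; done
```

```text
clock: 5.07
eef_pos: [520.8, -15.1, 35.9]
tcp_rot: [-3.141, 0.005, 0.244]
contact_force: [-10.0, -1.4, 6.3]
opening: -0.002
grasp_force: 4.9
clock: 5.23
eef_pos: [521.0, -14.8, 35.7]
tcp_rot: [-3.14, 0.008, 0.244]
contact_force: [-14.5, -4.2, 11.1]
opening: 0.0
grasp_force: 7.5
```

```bash
python3 -m inch '[[0,0,0,-0.6,0,0,1],[0,0,0,-0.6,0,-0.2,1],[0,0,0,0,0,-1,1],[0,0,0,0,0,-1,1],[0,0,0,0,0,-1,1],[0,0,0,0,0,-1,1],[0,0,0,0.5,0,-1,1],[0,0,0,1,0,-1,1]]'
python3 -m inch '[[0,0,0,1,0,-0.6,1],[0,0,0,1,0,-0.6,1],[0,0,0,0,0,0,1],[0,0,0,0,0,0,1]]'
python3 g.py 28.5; python3 w.py w3
```

```text
clock: 5.9
eef_pos: [531.0, -12.9, 192.7]
tcp_rot: [-3.141, 0.001, 0.243]
contact_force: [1.0, 1.0, -1.0]
opening: -0.0
grasp_force: 0.0
clock: 6.23
eef_pos: [582.5, -0.3, 222.1]
tcp_rot: [3.141, -0.003, 0.244]
contact_force: [0.1, 0.3, -0.7]
opening: -0.002
grasp_force: 0.0
mark 38 [185.9  90.7]
mark 30 [280.6  90.5]
plate 21151.0 [[340, 224], [177, 225], [163, 101], [351, 101]]
hole 212.3 142.3 12.8
hole 303.5 141.7 12.8
mark sep 90.0
board O [581.3  22.3] yaw 0.2456
holes board [[33.2, 21.5], [33.8, -68.5]] [[608.2, 51.2, 28.5], [630.7, -35.9, 28.5]]
plate corners@22/29 [[-54.6, -112.3], [-55.7, 63.8], [73.0, 69.5], [73.0, -114.8]] [[-51.4, -109.7], [-52.4, 61.3], [72.7, 66.9], [72.7, -112.2]]
red 51 [186.   87.4] [650.5  85.8  29. ]
red 46 [281.   87.8] [671.8  -1.3  29. ]
```

View pics/w3.png

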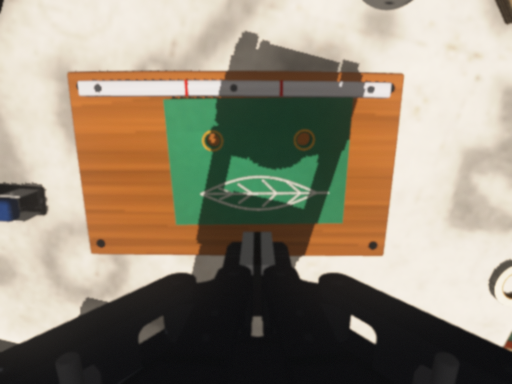

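The plate is flat against the rail (holes at board x ≈33.5) and needs +23.5 mm along +y. I go to its right side.

```bash
python3 -m inch '[[0,0,0,0.48,0.93,0,1],[0,0,0,0,0.93,0,1],[0,0,0,0,0.93,0,1],[0,0,0,0,0.93,0.2,1],[0,0,0,0,0.93,0.7,1],[0,0,0,0,0,1,1],[0,0,0,0,0,1,1],[0,0,0,0,0,1,1]]'
python3 -m inch '[[0,0,0,0,0,1,1],[0,0,0,0,0,1,1],[0,0,0,0,0,0.8,1],[0,0,0,0,0,0.45,1],[0,0,0,0,0,0.2,1],[0,0,0,0,0,0,1],[0,0,0,0,0,0,1]]'
```

```text
clock: 7.0
eef_pos: [618.9, -111.2, 122.0]
tcp_rot: [-3.141, 0.001, 0.242]
contact_force: [0.3, 0.2, -0.2]
opening: -0.001
grasp_force: 0.0
clock: 7.58
eef_pos: [620.6, -110.7, 38.1]
tcp_rot: [3.141, -0.0, 0.244]
contact_force: [-0.1, -0.6, 0.1]
opening: 0.0
grasp_force: 0.0
```

```bash
python3 -m inch '[[0,0,0,0,-0.2,0,1],[0,0,0,0,-0.12,0,1],[0,0,0,0.02,-0.08,0,1],[0,0,0,0.02,-0.08,0,1],[0,0,0,0.02,-0.08,0,1],[0,0,0,0.02,-0.08,0,1],[0,0,0,0.02,-0.08,0,1],[0,0,0,0.02,-0.08,0,1]]'
python3 -m inch '[[0,0,0,0.02,-0.08,0,1],[0,0,0,0.02,-0.08,0,1],[0,0,0,0.02,-0.08,0,1],[0,0,0,0,0,0,1]]'
```

```text
clock: 8.25
eef_pos: [617.5, -92.0, 37.8]
tcp_rot: [3.14, 0.002, 0.245]
contact_force: [-6.4, -13.3, 5.4]
opening: 0.0
grasp_force: 6.6
clock: 8.58
eef_pos: [616.2, -86.2, 37.5]
tcp_rot: [3.14, 0.005, 0.245]
contact_force: [-8.9, -13.9, 7.0]
opening: -0.001
grasp_force: 6.8
```

```bash
python3 g.py 28.5; python3 m.py d
```

```text
mark 245 [82.2 90.4]
plate 29136.5 [[227, 110], [229, 239], [0, 239], [0, 110]]
plate corners@22/29 [[74.2, -101.5], [16.6, -101.0], [16.0, 8.3], [75.1, -4.4]] [[74.1, -102.3], [20.5, -101.9], [19.8, 0.2], [75.1, -11.7]]
scene plate area 1721.5 plane [0.365, 0.064, -194.819] mean [604.1  23.3  27.5]
 plate quad [[311, 198], [257, 227], [246, 212], [273, 157]] [[630.2, 117.0, 22.0], [673.4, -58.1, 22.0], [617.3, -71.5, 22.0], [447.0, 68.6, 22.0]]
 board quad [[342, 195], [241, 251], [206, 199], [301, 153]] [[642.4, 210.2, 12.0], [724.1, -118.6, 12.0], [530.9, -165.0, 12.0], [450.3, 161.3, 12.0]]
side plate area 811.5 plane [0.727, -0.047, -421.004] mean [623.4   4.7  32.2]
 plate quad [[311, 183], [287, 213], [268, 208], [278, 175]] [[627.5, 118.7, 22.0], [672.9, -58.6, 22.0], [618.5, -73.7, 22.0], [518.7, 92.4, 22.0]]
 board quad [[331, 177], [285, 236], [215, 213], [279, 166]] [[643.8, 207.9, 12.0], [723.6, -131.1, 12.0], [515.3, -176.6, 12.0], [469.2, 158.7, 12.0]]
```

View pics/d_scene.png

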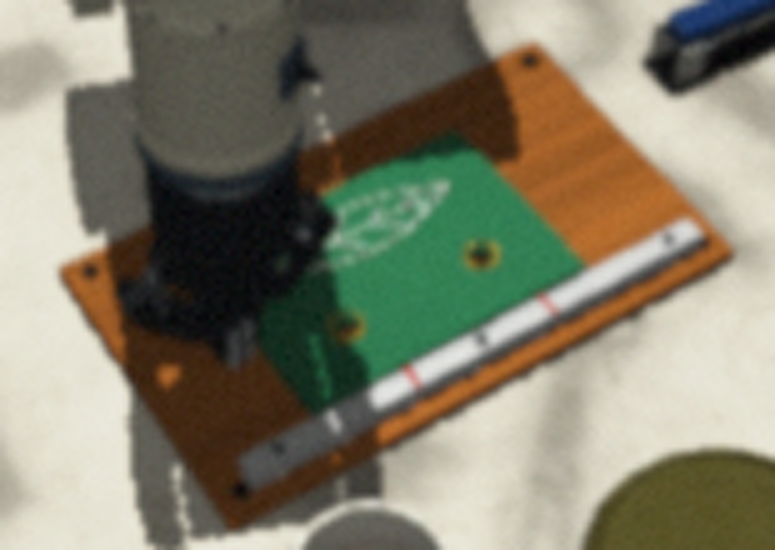

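Plate flush with the rail, its right hole at crop (348,325); it has moved about 12 mm and needs about 11.5 more. I continue slowly.

```bash
python3 -m inch '[[0,0,0,-0.04,-0.06,0,1],[0,0,0,-0.02,-0.06,0,1],[0,0,0,0,-0.06,0,1],[0,0,0,0,-0.06,0,1],[0,0,0,0,-0.06,0,1]]'
python3 -m inch '[[0,0,0,0,-0.06,0,1],[0,0,0,0,0,0,1]]'
python3 -m inch '[[0,0,0,0,-0.06,0,1],[0,0,0,0,0,0,1]]'
```

```text
clock: 9.15
eef_pos: [614.8, -78.2, 37.8]
tcp_rot: [3.141, 0.001, 0.244]
contact_force: [-0.4, 0.4, -0.5]
opening: -0.002
grasp_force: 0.0
clock: 9.32
eef_pos: [615.0, -75.4, 37.7]
tcp_rot: [-3.141, -0.0, 0.244]
contact_force: [1.2, -0.0, -1.0]
opening: 0.002
grasp_force: 0.0
clock: 9.48
eef_pos: [614.7, -74.0, 37.6]
tcp_rot: [-3.142, -0.0, 0.244]
contact_force: [-0.1, 1.3, 0.6]
opening: 0.003
grasp_force: 0.3
```

Force vanished, so it has probably dropped in. I retreat and look.

```bash
python3 -m inch '[[0,0,0,0,0.5,0,1],[0,0,0,0,0.6,0,1],[0,0,0,0,0,-1,1],[0,0,0,0,0,-1,1],[0,0,0,0,0,-1,1],[0,0,0,0,0,-1,1],[0,0,0,-0.4,-1,-1,1],[0,0,0,0,-1,-1,1]]'
python3 -m inch '[[0,0,0,0,-1,-0.8,1],[0,0,0,0,-1,-0.6,1],[0,0,0,0,0,0,1],[0,0,0,0,0,0,1]]'
python3 g.py 22; python3 w.py w4
```

```text
clock: 10.15
eef_pos: [598.6, -57.0, 188.5]
tcp_rot: [3.141, 0.001, 0.241]
contact_force: [0.5, 0.5, -0.8]
opening: 0.003
grasp_force: 0.0
clock: 10.48
eef_pos: [588.2, -6.7, 223.7]
tcp_rot: [3.141, -0.002, 0.245]
contact_force: [0.4, -0.6, 0.1]
opening: -0.0
grasp_force: 0.0
mark 32 [178.6  94.4]
mark 29 [272.6  94.3]
plate 20552.0 [[320, 104], [311, 227], [149, 225], [139, 102]]
hole 273.0 143.5 12.5
hole 184.7 143.3 12.4
mark sep 90.0
board O [581.7  22.3] yaw 0.2454
holes board [[34.6, -46.4], [34.8, 43.2]] [[626.5, -14.3, 22.0], [604.9, 72.7, 22.0]]
plate corners@22/29 [[73.4, -92.2], [-55.2, -89.0], [-53.1, 87.2], [75.5, 86.3]] [[73.1, -90.5], [-51.9, -87.3], [-49.8, 83.9], [75.2, 83.1]]
red 44 [177.7  92.8] [650.9  86.   29. ]
red 42 [272.   93.5] [671.9  -1.4  29. ]
```

View pics/w4.png

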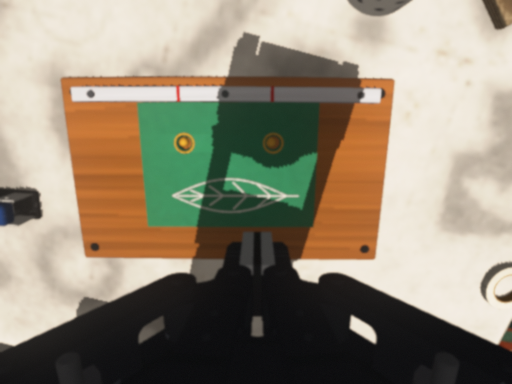

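Both holes (184,143) and (273,143) show brass pins inside and lie in line with the marks. I check by depth that the plate is flat, and that bystanders look unmoved.

```bash
python3 - <<'E'
from h import *
f=grab_frame("wrist"); O,ex,ey=np.load("board.npy").reshape(3,2)
def fit(n,x0,x1,y0,y1):
    u,v=np.meshgrid(np.arange(x0,x1),np.arange(y0,y1)); P=pts(f,np.c_[u.ravel(),v.ravel()]); P=P[np.abs(P[:,2])<80]
    b=np.c_[(P[:,:2]-O)@ex,(P[:,:2]-O)@ey,np.ones(len(P))]; c=np.linalg.lstsq(b,P[:,2],rcond=None)[0]; print(n,len(P),"tilt deg",np.degrees(c[:2]).round(2),"mean z",P[:,2].mean().round(2))
fit("plate",155,305,112,220); fit("plate far",155,305,106,125); fit("plate near",155,305,200,220); fit("board L",90,130,120,230); fit("board R",330,365,120,230)
E
```

```text
plate 16127 tilt deg [-0.25 -0.02] mean z 21.19
plate far 2834 tilt deg [-0.21 -0.03] mean z 21.21
plate near 2986 tilt deg [ 0.4  -0.02] mean z 21.34
board L 4384 tilt deg [-0.04 -0.2 ] mean z 11.19
board R 3828 tilt deg [-0.    0.16] mean z 11.21
```

The plate top is 10.0 mm above the board everywhere, so it lies flat and seated. The hand is about 180 mm above it.

```bash
python3 -c "
from rig import r
print(r.sign_off())"
```

```text
the job is handed in; nothing more can be done
None
```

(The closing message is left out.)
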